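Right the toppled work lamp and lock its keyhole on the bracket stud

TASK

The cordless work lamp has toppled onto its back. Stand it upright again at its bracket with its lens facing away from the bracket: slip the keyhole in its back over the bracket's headed stud, then slide it down until its foot stands flat on the shelf and the stud head has locked it to the bracket. Let go of it, and do not knock or shift the other things.

Things in the scene. Friction and masses are not known exactly. Their poses are not given: they have to be found in the camera images.
- lamp: Cordless LED lamp, black/orange, pale lens, 0.36 kg, 190 mm tall. Origin: centre of the foot's underside; +z foot to cap, -x front (lens), +x back. Foot 60 (x) x 80 (y) x 12 mm. Housing 50 mm wide, x -5 to +30 mm (collar z 60-80: 54 wide). Back: one flat plane at x=+30 mm, foot included. Starts lying on it: +x straight down, +z level, origin 30 mm high, heading varies. Centre of mass z about 68 mm
- lamp_grip (a point): good place to hold the lamp: lamp frame (5, 0, 150) mm, mid-width, 40 mm below the top of the cap; the sides here are flat, parallel, 50 mm apart (lamp y -25 and +25), free from z = 85 to 170 mm. With the lamp on its back this point is 25 mm above the shelf and the housing's front 35 mm. Axes as the lamp's
- lamp_keyhole (a point): centre of the keyhole's round hole in the lamp's back plane: lamp frame (30, 0, 100) mm, axes as the lamp's. Hole 26 mm in diameter in a 4 mm steel plate; from it a slot 12 mm wide runs up towards the cap and ends at lamp z = 129 mm. Behind the plate the lamp is hollow for 12 mm, room for the stud's head
- lamp_seat (a point): point in the lamp's slot, on the back plane, where the stud sits when the lamp is locked: lamp frame (30, 0, 120) mm, 20 mm above the round hole's centre; axes as the lamp's
- bracket: Fixed grey steel angle bolted to the shelf; place and yaw vary. Origin on the shelf below the middle of its flat upright front face; +z up, +x to the rear. Upright 44 mm wide (y), 138 mm tall, 4 mm thick; its foot leg runs 64 mm to the rear, so in front the shelf is bare. The lamp comes up from its -x side, back first: lamp +x along bracket +x
- stud (a point): on the stud's axis at the bracket's front face, 120 mm above the shelf, axes as the bracket's. Along -x: 8 mm shank 6.5 mm long, then a flat round head, 18 mm in diameter, 5 mm thick. The head enters the round hole only with the lamp's foot 20 mm (+-4) above the shelf; with the back on the bracket's face, lowering the lamp onto the shelf locks the plate behind the head (2.5 mm play)
- tyre_gauge: round black tyre pressure gauge with a brass stub, 70 x 118 x 26 mm, lying flat; bystander, origin under its middle
- core_tool: valve core tool, red grip and thin steel shaft, 18 x 107 x 18 mm, lying flat; bystander
- scraper: scraper with a blue handle, 40 x 147 x 18 mm, lying flat; bystander
- paint_marker: paint marker, white barrel with a green end, 23 x 100 x 23 mm, lying flat; bystander
- spray_can: blue and white aerosol can with a red nozzle, 66 mm diameter, 191 mm tall, standing upright; bystander, origin under its middle

How it is judged:
At the end, for the whole second after the job is handed in: The lamp stands upright (within 0.06 rad) with its foot on the shelf (origin under 4 mm high), at rest, its back against the bracket with the plate behind the stud head: lamp_seat within 6 mm in front of the bracket's face and within 6 mm of the stud sideways, lamp x within 0.3 rad of bracket x (angle between lamp's own z axis and vertical below 0.06 rad and height (world z) of lamp below 0.004 m and x of lamp_seat in the frame of bracket between -0.006 and 0.003 m and y of lamp_seat in the frame of bracket between -0.006 and 0.006 m and angle between the x axis of lamp and the x axis of bracket, either way round below 0.3 rad and linear speed of lamp below 0.02 m/s); the robot touches nothing.
It fails at once if a bystander (gauge, core tool, scraper, marker or aerosol can) is shifted by more than 30 mm (distance of any of tyre_gauge, core_tool, scraper, paint_marker, spray_can from where it was at the start of the episode above 0.03 m).
It also fails if it takes over 45 s, if anything falls off the work surface, if the arm or the gripper's body presses on something with over 40 N, if the wrist force passes 120 N, or if a joint passes its speed limit or range.

ROBOT

A 7-joint arm with a two-finger parallel gripper is mounted at the origin on a cart in front of the work surface, level with it; the furniture and walls round the work are solid. World frame = base frame: x ahead of the robot, y to its left, z up, the work surface at z = 0. Lengths are in m, angles in rad, forces in N, time in s.
With the tool pointing down it reaches from about 0.4 to 0.85 m from the base axis. Payload 10.4 kg.
Tool frame: the origin (TCP) lies on the centre line of the jaws, within the pads' length; the fingertips stand 22 mm ahead of it and the grasp point (between the pads) lies 3 mm ahead of it; z points along the fingers, y is the line along which they close (so a half turn about z gives the same grasp; the last joint's range is limited). The gripper opens to 87 mm and grips with 3 to 60 N. Pads are 19 mm wide; open, the fingers measure 117 mm over their backs; the gripper's body (75 mm by 190 mm) begins 51 mm behind the grasp point.
Start: joints at [-1.363, 0.332, -0.065, 1.46, 0.022, 1.35, -0.088], TCP at [0.143, 0.608, 0.245] pointing down, gripper open.
Joint ranges: [-2.6, 2.6], [-0.5, 2.12], [-1.47, 1.34], [0.16, 2.42], [-1.27, 4.41], [0.06, 2.06], [-2.6, 2.6]. Speed limits (rad/s): [2.22, 2.22, 2.79, 2.79, 3.14, 3.14, 3.14].

INTERFACE

Orientations are given as a unit quaternion [x, y, z, w].
In Python, from bench import r gives the robot as it stands.
- The arm moves only by the shell command python3 jog.py FILE [FORCE], which reads ROWS from the file FILE. ROWS is a JSON object whose key "segments" holds a list of rows, 1 to 12 of them, each of 5 numbers: dx, dy, dz in mm, then a turn about the tool's z in units of 0.2 rad, then the finger opening in m; each row is the pose to reach, as a shift and turn from the pose commanded when the command began, along the tool's axes at that moment; what a row does not reach only later rows make up. A row lasts 1/10 s, in which the tool goes at most 0.05 m and 0.15 rad, less where a joint would pass 70% of its speed; a pose out of reach is approached as far as the arm can. The fingers move at their own pace and stop on an object; FORCE is the grip in N (left out, the last holds). Time passes only in rows, so rows that do not move let the fingers close. It prints the time, the measured TCP pose, the force, the opening and the grip force at its end. Input that does not fit is refused with a message, and nothing moves.
- r.read_state(): the state, without advancing time (a new reading comes with each control period).
- r.camera(name): name is "side" or "top"; returns a dict with "img" (420x560x3 uint8, red, green, blue), "fx", "fy", "cx", "cy" (pixels), "pose" (4x4, takes a point from camera to world coordinates). Camera axes: x right, y down, z forward; pixel columns grow to the right and rows downward; lengths in m; the calibration is good to about 2 mm. A picture is of the moment at which its call begins. There is no depth.
- r.close_job(): hands the job in; it is judged then, once.
The state is a dict: "time": time; "joint_positions": joint angles; "joint_vel": joint speeds; "joint_torque": joint torques, N m; "ee_pos": TCP position; "eef_rot": TCP orientation; "ft_force": force on the tool from outside, world axes, zero at the start; "torque": the same for the moment, N m; "width": finger opening in m; "grip_force": force on a finger pad.
Only numpy, scipy, OpenCV 4.12 (cv2) and the standard library are available. Lean on these libraries where they do the work, as an engineer would, in place of code of your own. Each camera call takes 0.05 s, during which the arm holds its last target. There are 200 camera calls.

## Working session

There is one attempt and no reset: what is moved stays moved. The work goes in short steps, Python scripts to look and compute and a shell command to move; the robot and the scene stay as the last step left them, time stands still between calls to the robot, and variables do not carry over. Pictures are saved under pics/ and viewed, at most 10 in all, crops included, and the job is handed in when it is done.

```bash
ls; mkdir -p pics
python3 - <<'E'
from bench import r
import cv2,numpy as np,json
s=r.read_state();print(s['time'],s['ee_pos'],s['eef_rot'],s['width'])
for n in('side','top'):
    c=r.camera(n);cv2.imwrite(f'pics/{n}0.png',c['img'][:,:,::-1])
    print(n,c['fx'],c['fy'],c['cx'],c['cy'],np.round(c['pose'],4).tolist())
E
```

```text
bench.py
jog.py
pics
0.0 [0.14289447 0.60805692 0.24374853] [ 1.15142557e-01  9.93348702e-01 -7.38171919e-04 -5.79200416e-05] 0.08701863157054027
side 477.7557303549381 477.7557303549381 283.22970451434924 207.66886390289358 [[-0.994, -0.0255, 0.1068, 0.3689], [-0.1077, 0.4161, -0.9029, 1.0488], [-0.0214, -0.909, -0.4163, 0.5394], [0.0, 0.0, 0.0, 1.0]]
top 417.2096106055318 417.2096106055318 282.3440786817379 205.31043812528316 [[0.0205, -0.9967, 0.0784, 0.4226], [-0.9994, -0.0226, -0.0266, 0.0796], [0.0283, -0.0778, -0.9966, 1.0707], [0.0, 0.0, 0.0, 1.0]]
```
View pics/top0.png

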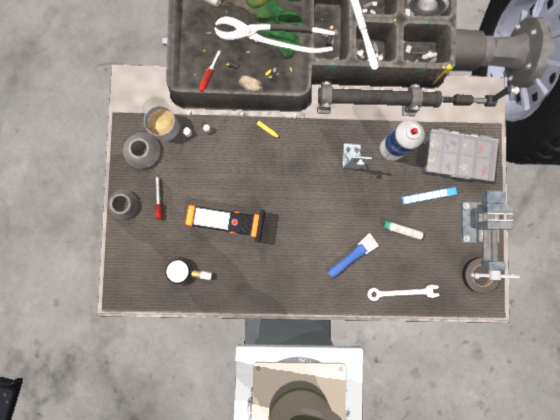

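View pics/side0.png

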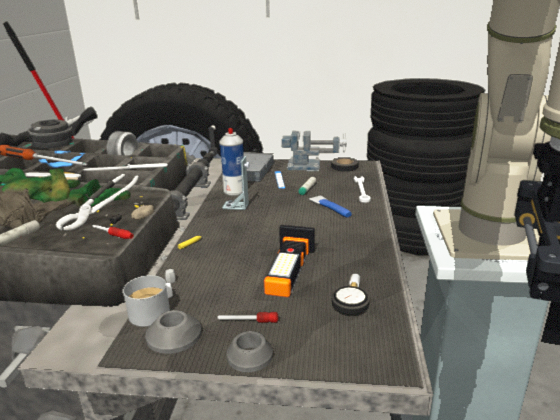

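The top view shows the lamp from cap (188,217) to foot (263,226), and the bracket at (355,157) with the spray can just right of it at (405,140). I'll zoom in on both.

Run:
```python
import cv2,numpy as np
t=cv2.imread('pics/top0.png');s=cv2.imread('pics/side0.png')
f=lambda i,u,v,w,h,k:cv2.resize(i[v:v+h,u:u+w],None,fx=k,fy=k,interpolation=cv2.INTER_CUBIC)
a=np.vstack([np.hstack([f(t,180,190,100,75,4),f(t,330,120,100,75,4)]),np.hstack([f(s,255,220,80,60,5),f(s,205,120,80,60,5)])[:, :800]])
cv2.imwrite('pics/z.png',a)
```

View pics/z.png

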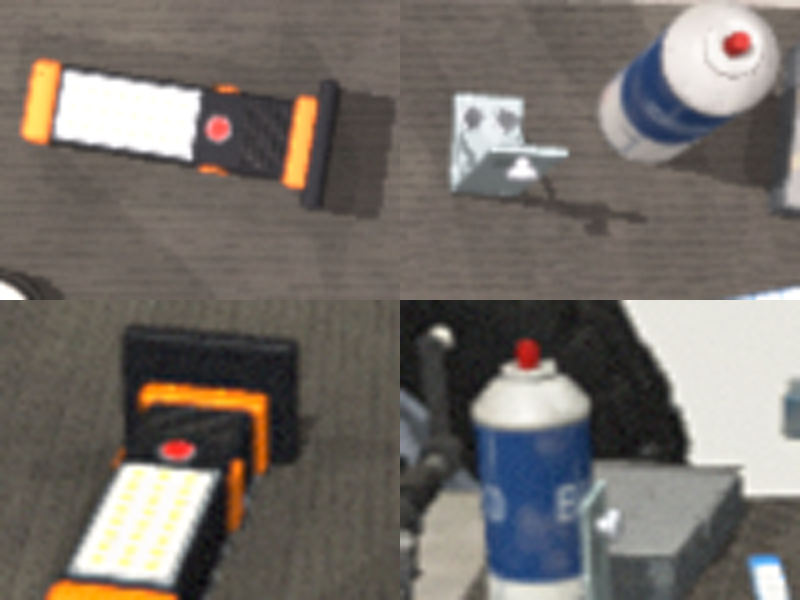

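The crops show the lamp lying lens up with its foot to the right. The bracket's stud head is at crop (522,168), facing the robot. I'll fit planar poses to the corner pixels and check them with an overlay in both views.

```bash
cat > h.py <<'E'
import numpy as np,cv2
from scipy.optimize import least_squares
def proj(c,P):
    T=np.linalg.inv(c['pose']);p=np.atleast_2d(P)@T[:3,:3].T+T[:3,3]
    return p[:,:2]/p[:,2:]*[c['fx'],c['fy']]+[c['cx'],c['cy']]
def lampR(h): # lying; h = heading of lamp z
    z=np.array([np.cos(h),np.sin(h),0]);x=np.array([0,0,-1.]);return np.c_[x,np.cross(z,x),z]
def lying(q,M): return np.array(M)/1000@lampR(q[2]).T+[q[0],q[1],.03]
def brk(q,M):
    c,s=np.cos(q[2]),np.sin(q[2]);return np.array(M)/1000@np.array([[c,-s,0],[s,c,0],[0,0,1]]).T+[q[0],q[1],0]
def box(x,y,z): return [[a,b,c] for a in x for b in y for c in z]
E=[(0,1),(2,3),(4,5),(6,7),(0,2),(1,3),(4,6),(5,7),(0,4),(1,5),(2,6),(3,7)]
LB=[box((-30,30),(-40,40),(0,12)),box((-5,30),(-25,25),(12,190))]
BB=[box((0,4),(-22,22),(0,138)),box((0,64),(-22,22),(0,4)),box((-11.5,-6.5),(-9,9),(111,129))]
E
cat > fit.py <<'E'
from h import *
from bench import r
C={n:r.camera(n) for n in('top','side')}
cr=lambda a,o,k:(np.array(a)+.5)/k-.5+o
def fit(f,M,ob,q0):
    s=least_squares(lambda q:np.concatenate([(proj(C[n],f(q,m))-p).ravel() for n,m,p in zip(['top','side'],M,ob) if len(m)]),q0,x_scale=[.1,.1,.3],loss='soft_l1');print(np.round(s.x,4),np.round(s.fun.reshape(-1,2),1).tolist());return s.x
L=fit(lying,[[[-30,-40,0],[-30,40,0],[-30,-40,12],[-30,40,12],[-5,-25,190],[-5,25,190]],[[-30,-40,0],[-30,40,0]]],
 [cr([(340,82),(322,209),(319,78),(301,207),(33,58),(22,140)],(180,190),4),cr([(298,342-300),(124,328-300)],(255,220),5)][::1],[.5,.12,1.6]) if 0 else \
  fit(lying,[[[-30,-40,0],[-30,40,0],[-30,-40,12],[-30,40,12],[-5,-25,190],[-5,25,190]],[]],
 [cr([(340,82),(322,209),(319,78),(301,207),(33,58),(22,140)],(180,190),4),[]],[.5,.12,1.6])
B=fit(brk,[[[0,22,138],[0,-22,138],[0,22,0],[64,22,4],[64,-22,4],[-11.5,0,120]],[[-9,0,120],[0,-22,138]]],
 [cr([(90,151),(168,153),(52,190),(55,95),(122,97),(122,168)],(330,120),4),cr([(208,222),(204,182)],(205,120),5)],[.65,-.1,0.])
np.savez('q.npz',L=L,B=B)
o=[]
for n in C:
    im=cv2.resize(C[n]['img'][:,:,::-1],None,fx=4,fy=4,interpolation=cv2.INTER_CUBIC)
    for f,q,bs in((lying,L,LB),(brk,B,BB)):
        for b in bs:
            p=((proj(C[n],f(q,b))+.5)*4).astype(int)
            for i,j in E: cv2.line(im,tuple(map(int,p[i])),tuple(map(int,p[j])),(0,255,0),1)
    for f,q,c in((lying,L,[0,0,95]),(brk,B,[20,0,60])):
        u,v=((proj(C[n],f(q,[c]))[0])*4).astype(int);o.append(im[v-150:v+150,u-200:u+200])
cv2.imwrite('pics/ov.png',np.vstack([np.hstack(o[:2]),np.hstack(o[2:])]))
E
python3 fit.py
```

```text
[0.4511 0.1002 1.4403] [[0.2, -0.6], [-0.4, 0.4], [0.5, -0.3], [-0.1, 0.2], [0.2, 0.4], [-0.4, -0.1]]
[ 0.6095 -0.1246 -0.0281] [[0.4, -0.5], [0.1, -0.0], [-0.5, -0.0], [-0.1, -0.8], [-0.1, -0.4], [0.1, 2.1], [1.0, 0.8], [-0.2, -0.4]]
```

View pics/ov.png

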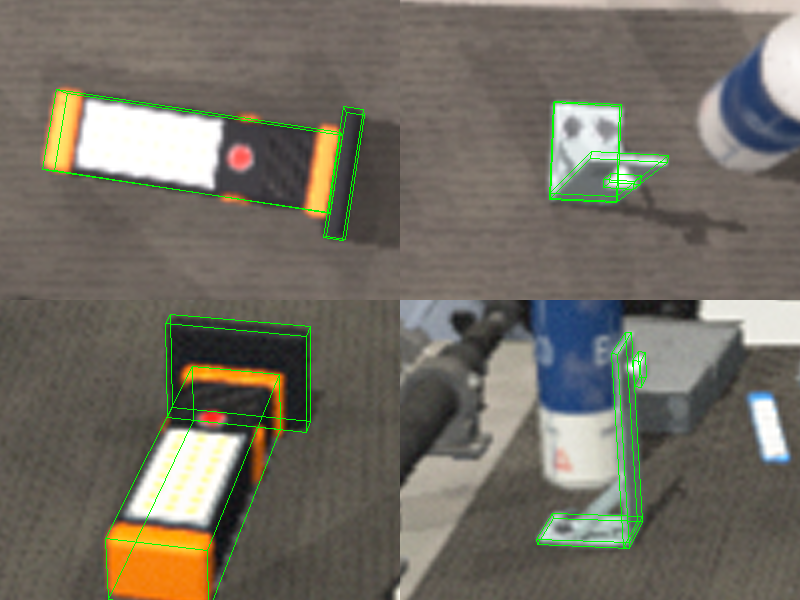

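Both fits sit within a pixel in the two views:
- Lamp origin: (0.451, 0.100), heading 1.440.
- Bracket: (0.6095, -0.1246), yaw -0.03.

The tool can only turn about its own z. So I'll pinch the lamp at lamp_grip, swing it up about its foot with it pivoting in the pads, then turn it to the bracket.

```bash
cat > d.py <<'E'
# d.py x y z yaw(of tool y): shift/turn in tool axes from measured pose
import sys,numpy as np
from scipy.spatial.transform import Rotation as R
from bench import r
s=r.read_state();M=R.from_quat(s['eef_rot']).as_matrix()
x,y,z,w=map(float,sys.argv[1:5]);yaw=np.arctan2(M[1,1],M[0,1])
t=-(w-yaw);t=(t+np.pi)%(2*np.pi)-np.pi
print('yaw',round(yaw,3),'d',np.round(M.T@(np.array([x,y,z])-s['ee_pos']),4),'turn',round(t,3),'j',np.round(s['joint_positions'],2),'F',np.round(s['ft_force'],1),'tilt',np.round(M[:,2],3))
E
python3 d.py 0.4706 0.2489 0.12 -0.1305
```

```text
yaw 1.34 d [-0.4012 -0.2747  0.1243] turn 1.47 j [-1.36  0.33 -0.06  1.46  0.02  1.35 -0.09] F [ 0.4 -0.3 -0.3] tilt [-0.    -0.001 -1.   ]
```

Units first: shifts go in mm and turns go in units of 0.2 rad. So -0.401 m is -401, -0.36 m is -360, 1.47 rad is 7.35.

```bash
echo '{"segments": [[-40, -27, 12, 0.75, 0.087], [-80, -55, 25, 1.5, 0.087], [-120, -82, 37, 2.25, 0.087], [-160, -110, 50, 3, 0.087], [-200, -137, 62, 3.75, 0.087], [-240, -165, 75, 4.5, 0.087], [-280, -192, 87, 5.25, 0.087], [-320, -220, 100, 6, 0.087], [-360, -247, 112, 6.75, 0.087], [-401, -275, 124, 7.35, 0.087], [-401, -275, 124, 7.35, 0.087], [-401, -275, 124, 7.35, 0.087]]}' > mv.in && python3 jog.py mv.in; python3 d.py 0.4706 0.2489 0.028 -0.1305
```

```text
time: 1.4
ee_pos: [0.4709, 0.2477, 0.1201]
eef_rot: [0.752, 0.659, -0.0, 0.0]
ft_force: [0.2, 1.0, -0.1]
width: 0.0868
grip_force: 0.0
yaw -0.132 d [ 0.0012 -0.0004  0.0921] turn -0.002 j [-0.9   0.24  0.38  1.87 -0.1   1.05 -0.62] F [ 0.2  1.  -0.1] tilt [-0.001 -0.001 -1.   ]
```

```bash
echo '{"segments": [[1, 0, 40, 0, 0.087], [1, 0, 70, 0, 0.087], [1, 0, 85, 0, 0.087], [1, 0, 92, 0, 0.087], [1, 0, 92, 0, 0.087], [1, 0, 92, 0, 0.04], [1, 0, 92, 0, 0.04], [1, 0, 92, 0, 0.04], [1, 0, 92, 0, 0.04], [1, 0, 92, 0, 0.04]]}' > mv.in && python3 jog.py mv.in 10; python3 d.py 0.4706 0.2489 0.028 -0.1305
```

```text
time: 2.4
ee_pos: [0.4707, 0.2501, 0.0288]
eef_rot: [0.752, 0.66, 0.0, -0.0]
ft_force: [-0.1, 0.3, -0.6]
width: 0.0549
grip_force: 0.0
yaw -0.13 d [-0.0012  0.0001  0.0008] turn 0.0 j [-0.88  0.38  0.35  1.93 -0.17  0.86 -0.57] F [-0.1  0.3 -0.6] tilt [ 0.  0. -1.]
```

To row units: -0.175 m is -175, -0.155 m is -155.

```bash
echo '{"segments": [[0, 0, 0, 0, 0.04], [0, 0, 0, 0, 0.04], [0, 0, 0, 0, 0.04]]}' > mv.in && python3 jog.py mv.in 10 | tail -2; echo '{"segments": [[-5, 0, -19, 0, 0.04], [-12, 0, -38, 0, 0.04], [-21, 0, -56, 0, 0.04], [-33, 0, -72, 0, 0.04], [-46, 0, -86, 0, 0.04], [-62, 0, -99, 0, 0.04], [-79, 0, -109, 0, 0.04], [-97, 0, -118, 0, 0.04], [-116, 0, -124, 0, 0.04], [-136, 0, -127, 0, 0.04], [-155, 0, -128, 0, 0.04], [-175, 0, -127, 0, 0.04]]}' > mv.in && python3 jog.py mv.in
python3 - <<'E'
from bench import r
import cv2,numpy as np
o=[]
for n in('top','side'):
    i=r.camera(n)['img'][:,:,::-1];cv2.imwrite(f'pics/{n}1.png',i)
    v,u,h,w=(110,130,150,200) if n=='top' else (150,200,150,200)
    o.append(cv2.resize(i[v:v+h,u:u+w],(400,300)))
cv2.imwrite('pics/a1.png',np.hstack(o))
E
```

```text
width: 0.05
grip_force: 10.0
time: 3.9
ee_pos: [0.4475, 0.075, 0.1553]
eef_rot: [0.752, 0.66, -0.0, -0.0]
ft_force: [0.5, 0.2, -3.9]
width: 0.0498
grip_force: 10.0
```

View pics/a1.png

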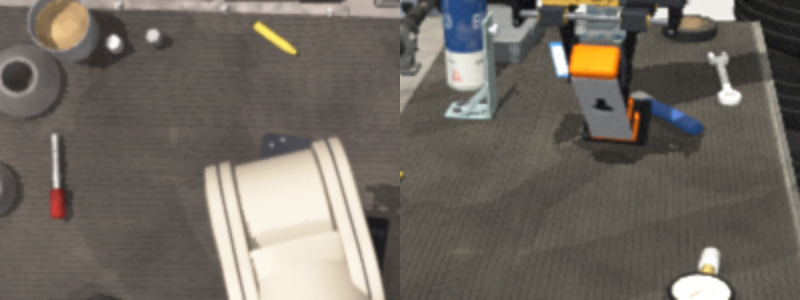

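The lamp now hangs in the grip, nearly upright, with its back and keyhole visible around (605,105) in the crop. I'll set its foot down and release briefly so it squares itself flat, then regrip firmly.

To row units: 0.003 m is 3, 0.002 m is 2.

```bash
echo '{"segments": [[0, 0, 1, 0, 0.04], [0, 0, 2, 0, 0.04], [0, 0, 3, 0, 0.04], [0, 0, 3, 0, 0.04], [0, 0, 3, 0, 0.056], [0, 0, 3, 0, 0.056], [0, 0, 3, 0, 0.056], [0, 0, 3, 0, 0.056], [0, 0, 3, 0, 0.056]]}' > mv.in && python3 jog.py mv.in 3; echo '{"segments": [[0, 0, 0, 0, 0.04], [0, 0, 0, 0, 0.04], [0, 0, 0, 0, 0.04], [0, 0, 0, 0, 0.04], [0, 0, 0, 0, 0.04]]}' > mv.in && python3 jog.py mv.in 25
cat > fit2.py <<'E'
# upright lamp fit from side view corner edges: show crop
from h import *
from bench import r
import sys
c=r.camera('side');im=c['img'][:,:,::-1]
u,v,k=map(int,sys.argv[1:4])
cv2.imwrite(sys.argv[4],cv2.resize(im[v:v+600//k,u:u+800//k],(800,600),interpolation=cv2.INTER_CUBIC))
E
python3 fit2.py 250 150 5 pics/b1.png; python3 d.py .5 0 .2 -1.6
```

```text
time: 4.9
ee_pos: [0.4478, 0.0764, 0.1525]
eef_rot: [0.752, 0.66, -0.0, -0.0]
ft_force: [0.5, 0.7, 0.7]
width: 0.0558
grip_force: 0.0
time: 5.4
ee_pos: [0.4479, 0.0765, 0.1525]
eef_rot: [0.752, 0.66, 0.0, -0.0]
ft_force: [0.9, -0.9, -0.1]
width: 0.0402
grip_force: 0.0
yaw -0.13 d [-0.0691  0.0616 -0.0475] turn 1.47 j [-0.76  0.02  0.5   2.03 -0.01  1.09 -0.39] F [0.  0.2 0.3] tilt [-0.  0. -1.]
```

View pics/b1.png

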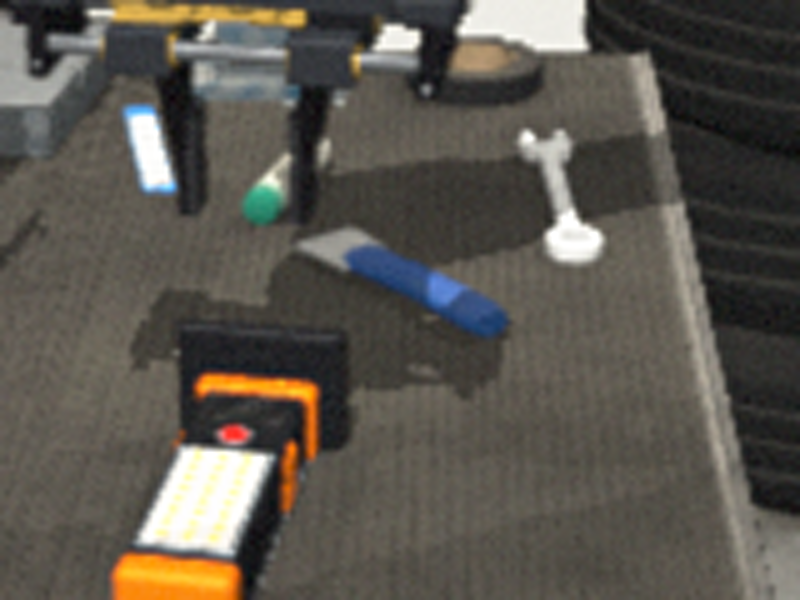

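It was tilted more than I judged, and it fell back when released. It's lying on its back again with the foot at crop (180–350, 323–450), and nothing else moved. I'll move back over it and measure again.

```bash
echo '{"segments": [[30, 0, 0, 0, 0.087], [60, 0, 0, 0, 0.087], [90, 0, 0, 0, 0.087], [120, 0, 0, 0, 0.087], [130, 0, 0, 0, 0.087], [130, 0, 0, 0, 0.087]]}' > mv.in && python3 jog.py mv.in |head -2
python3 - <<'E'
from h import *
from bench import r
o=[]
for n,(u,v) in(('top',(180,180)),('side',(250,205))):
    c=r.camera(n);o.append(cv2.resize(c['img'][v:v+100,u:u+100,::-1],(400,400),interpolation=cv2.INTER_CUBIC))
cv2.imwrite('pics/c1.png',np.hstack(o))
E
```

```text
time: 6.05
ee_pos: [0.4646, 0.2065, 0.1523]
```

View pics/c1.png

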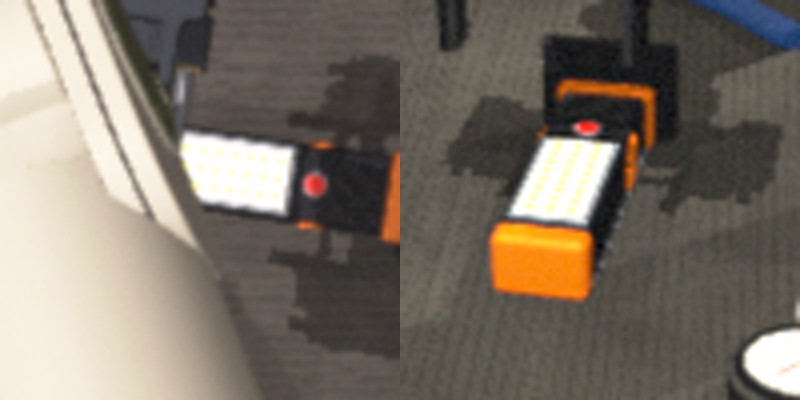

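```bash
python3 - <<'E'
from h import *
from bench import r
C={n:r.camera(n) for n in('top','side')}
q0=np.load('q.npz')['L']
cr=lambda a,o,k:(np.array(a)+.5)/k-.5+o
old=cr([(218,128),(200,90),(195,162)],(180,190),4)
new=cr([(315,184),(297,147),(290,217)],(180,180),4)
T=C['top']
M=[least_squares(lambda m:(proj(T,lying(q0,[[-5,m[0],m[1]]]))[0]-p),[0,100]).x for p in old];print(np.round(M,1).tolist())
mt=[[-5,*m] for m in M]
ms=[[-5,-25,190],[-5,25,190],[-30,-40,12],[-30,40,12],[30,40,12]]
ps=cr(np.array([(490,227),(593,232),(545,37),(678,44),(675,147)])-[400,0],(250,205),4)
f=lambda q:np.concatenate([(proj(T,lying(q,mt))-new).ravel(),(proj(C['side'],lying(q,ms))-ps).ravel()])
s=least_squares(f,q0,x_scale=[.1,.1,.3],loss='soft_l1');q=s.x
print(np.round(q,4),np.round(f(q).reshape(-1,2),1).tolist())
np.save('L2.npy',q);g=lying(q,[[5,0,150]])[0];print('grip',g,'toolyaw',q[2]-np.pi/2)
E
python3 d.py .4706 .2489 .028 -.13
```

```text
[[-0.5, 71.0], [-22.0, 85.7], [22.4, 81.7]]
[0.4421 0.039  1.4435] [[0.4, 0.3], [0.3, 0.0], [1.0, 0.6], [0.4, 1.7], [-1.2, 3.1], [-0.7, 0.4], [-0.1, 1.5], [0.4, -1.3]]
grip [0.46111215 0.18774614 0.025     ] toolyaw -0.12729704461074465
yaw -0.132 d [ 0.0454 -0.0002  0.1246] turn -0.002 j [-0.87  0.15  0.4   1.9  -0.06  1.1  -0.58] F [ 0.2  1.  -0.7] tilt [-0. -0. -1.]
```

To row units: -0.001 m is -1, 0.124 m is 124, -0.005 rad is -0.025.

```bash
echo '{"segments": [[-19, -1, 40, -0.025, 0.087], [-19, -1, 80, -0.025, 0.087], [-19, -1, 110, -0.025, 0.087], [-19, -1, 124, -0.025, 0.087], [-19, -1, 124, -0.025, 0.04], [-19, -1, 124, -0.025, 0.04], [-19, -1, 124, -0.025, 0.04], [-19, -1, 124, -0.025, 0.04], [-19, -1, 124, -0.025, 0.04], [-19, -1, 124, -0.025, 0.04], [-19, -1, 124, -0.025, 0.04], [-19, -1, 124, -0.025, 0.04]]}' > mv.in && python3 jog.py mv.in 6
python3 -c "
from bench import r;print(r.read_state()['torque'])"; python3 d.py .461 .1877 .028 -.13
```

```text
time: 7.45
ee_pos: [0.4616, 0.1869, 0.0291]
eef_rot: [0.75, 0.662, 0.0, -0.0]
ft_force: [-1.8, -1.4, 6.3]
width: 0.05
grip_force: 6.0
[-0.17267053  0.31737513 -0.0108605 ]
yaw -0.125 d [ 0.0007 -0.0007  0.0011] turn 0.005 j [-0.82  0.31  0.39  2.02 -0.16  0.83 -0.47] F [-1.8 -1.4  6.3] tilt [ 0.001  0.001 -1.   ]
```

To row units: -0.175 m is -175, -0.155 m is -155.

```bash
echo '{"segments": [[-5, 0, -19, 0, 0.04], [-12, 0, -38, 0, 0.04], [-21, 0, -55, 0, 0.04], [-33, 0, -70, 0, 0.04], [-46, 0, -84, 0, 0.04], [-62, 0, -96, 0, 0.04], [-79, 0, -106, 0, 0.04], [-97, 0, -114, 0, 0.04], [-116, 0, -120, 0, 0.04], [-136, 0, -123, 0, 0.04], [-155, 0, -124, 0, 0.04], [-175, 0, -124, 0, 0.04]]}' > mv.in && python3 jog.py mv.in 6
python3 -c "
from bench import r;print(r.read_state()['torque'])";  echo '{"segments": [[0, 0, -15, 0, 0.04], [0, 0, -30, 0, 0.04], [0, 0, -30, 0, 0.04], [0, 0, -30, 0, 0.04]]}' > mv.in && python3 jog.py mv.in 5
python3 - <<'E'
from h import *
from bench import r
s=r.read_state();print(s['torque'])
c=r.camera('side');cv2.imwrite('pics/s5.png',c['img'][:,:,::-1])
h=cv2.cvtColor(c['img'],cv2.COLOR_RGB2HSV)
m=cv2.inRange(h,(5,180,120),(20,255,255));m[:,:200]=0
n,_,st,ce=cv2.connectedComponentsWithStats(m)
print([(a.tolist(),np.round(b,1).tolist()) for a,b in zip(st[1:],ce[1:]) if a[4]>15])
print('tcp px',proj(c,[s['ee_pos']]))
E
```

```text
time: 8.65
ee_pos: [0.4394, 0.0112, 0.1531]
eef_rot: [0.75, 0.661, 0.0, 0.0]
ft_force: [-0.3, 0.8, 3.9]
width: 0.05
grip_force: 6.0
[ 0.01413389  0.03167314 -0.04287399]
time: 9.05
ee_pos: [0.4388, 0.0123, 0.1817]
eef_rot: [0.75, 0.661, -0.0, -0.0]
ft_force: [0.6, -0.1, -2.9]
width: 0.05
grip_force: 5.0
[-0.13287379  0.10438582  0.00837858]
[([290, 147, 25, 12, 249], [302.1, 152.5]), ([292, 209, 26, 12, 69], [307.5, 217.1])]
tcp px [[304.99534806 160.4570576 ]]
```

```bash
cat > tilt.py <<'E'
from h import *
from bench import r
import sys
from scipy.spatial.transform import Rotation as R
def held(s,tilt,M):
    T=R.from_quat(s['eef_rot']).as_matrix()
    g=s['ee_pos']+T[:,2]*.003; y=-T[:,1];z0=np.array([0,0,1.]);x=np.cross(y,z0)
    # tilt>0: leans toward its back (+x)
    z=np.cos(tilt)*z0+np.sin(tilt)*x; xx=np.cross(y,z)
    return g+(np.array(M)-[5,0,150])/1000@np.c_[xx,y,z].T
if __name__=='__main__':
    s=r.read_state();c=r.camera('side');k=8
    im=cv2.resize(c['img'][:,:,::-1],None,fx=k,fy=k,interpolation=cv2.INTER_CUBIC)
    for t,col in((0,(0,255,0)),(.2,(255,0,255))):
        for b in LB:
            p=((proj(c,held(s,t,b))+.5)*k).astype(int)
            for i,j in E: cv2.line(im,tuple(map(int,p[i])),tuple(map(int,p[j])),col,1)
    u,v=proj(c,[s['ee_pos']])[0]*k;u=int(u);v=int(v)
    cv2.imwrite(sys.argv[1],im[max(v-150,0):v+450+0,u-300:u+300])
E
python3 tilt.py pics/d1.png
```

```text
(no output)
```

View pics/d1.png

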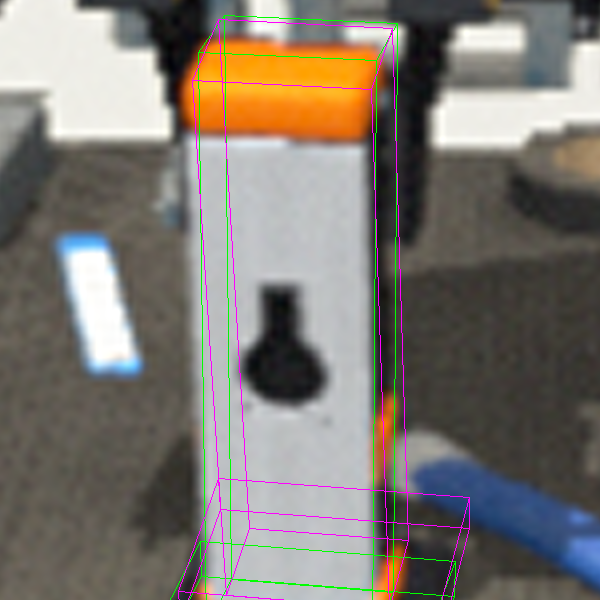

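Run:
```python
from tilt import *
s=r.read_state();c=r.camera('side');k=8
u,v=proj(c,[s['ee_pos']])[0]*k;o=np.array([int(u)-300,max(int(v)-150,0)])
P=lambda a:(np.array(a)+o+.5)/k-.5
def f(q):
    t,x,y,z,*w=q; sh=np.array([x,y,z])*1000
    M=np.array([[30,0,100],[30,0,129],[30,-25,w[0]*1e3],[30,-25,w[1]*1e3],[30,25,w[2]*1e3],[30,25,w[3]*1e3]])+sh
    return np.r_[(proj(c,held(s,t,M))-P([(286,368),(281,288),(188,140),(203,590),(369,140),(374,590)])).ravel(),x/.003,z/.02]
s_=least_squares(f,[0,0,0,0,.17,.02,.17,.02],x_scale=.05);print(np.round(s_.x,4),np.round(s_.fun,1))
```

```text
[ 9.680e-02  1.000e-04 -2.300e-03 -4.800e-03  1.718e-01  2.500e-02
  1.747e-01  2.950e-02] [-0.3  0.6  0.  -0.7  0.3 -0.   0.6 -0.  -0.4  0.  -0.2  0.   0.  -0.2]
```

Fitted tilt is about 5°, which is safely inside the tipping limit. I'll set it down, release to square it up, and regrip firmly.

To row units: 0.029 m is 29, 0.026 m is 26.

```bash
echo '{"segments": [[0, 0, 10, 0, 0.04], [0, 0, 18, 0, 0.04], [0, 0, 23, 0, 0.04], [0, 0, 26, 0, 0.04], [0, 0, 29, 0, 0.04], [0, 0, 29, 0, 0.056], [0, 0, 29, 0, 0.056], [0, 0, 29, 0, 0.056], [0, 0, 29, 0, 0.056], [0, 0, 29, 0, 0.056]]}' > mv.in && python3 jog.py mv.in 5;  echo '{"segments": [[0, 0, 0, 0, 0.04], [0, 0, 0, 0, 0.04], [0, 0, 0, 0, 0.04], [0, 0, 0, 0, 0.04]]}' > mv.in && python3 jog.py mv.in 25; python3 tilt.py pics/e1.png
```

```text
time: 10.2
ee_pos: [0.4396, 0.0131, 0.1537]
eef_rot: [0.75, 0.662, 0.0, 0.0]
ft_force: [-0.8, 0.1, 0.2]
width: 0.0559
grip_force: 0.0
time: 10.6
ee_pos: [0.4395, 0.0132, 0.1536]
eef_rot: [0.75, 0.662, 0.0, -0.0]
ft_force: [-0.6, 0.8, 0.1]
width: 0.0505
grip_force: 25.0
```

View pics/e1.png

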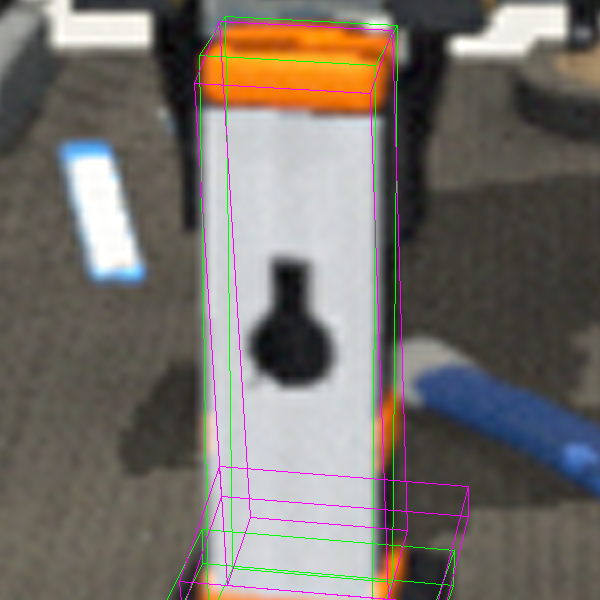

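It now stands upright and gripped, matching the green upright model within about 1 px (keyhole at crop (291,345)). Next I'll measure its residual offset in the grip and work out the approach to the bracket.

```bash
python3 - <<'E'
from tilt import *
s=r.read_state();c=r.camera('side');k=8
u,v=proj(c,[s['ee_pos']])[0]*k;o=np.array([int(u)-300,max(int(v)-150,0)])
P=lambda a:(np.array(a)+o+.5)/k-.5
def f(q):
    t,x,y,z,*w=q; sh=np.array([x,y,z])*1000
    M=np.array([[30,0,100],[30,0,129],[30,-25,w[0]*1e3],[30,-25,w[1]*1e3],[30,25,w[2]*1e3],[30,25,w[3]*1e3]])+sh
    return np.r_[(proj(c,held(s,t,M))-P([(291,345),(289,261),(203,110),(211,570),(384,110),(380,570)])).ravel(),x/.005,z/.001,t/.01]
s_=least_squares(f,[0,0,0,0,.17,.02,.17,.02],x_scale=.05);print(np.round(s_.x[:4],4),np.round(s_.fun,1))
b=np.load('q.npz')['B'];print('bracket',b)
x,y,z=s_.x[1:4]
for st in(-60,-40,0): # lamp back plane distance from face, lamp_seat at stud
    p=brk(b,[[st-30+5,0,0]])[0];print(st,np.round(p,4))   # grip point if no x offset
E
python3 d.py .53 -.123 .2 -1.599
```

```text
[ 0.0001 -0.0025  0.0008  0.0003] [ 0.2  0.9  0.4 -0.2  0.2 -0.   0.1 -0.  -0.6 -0.  -0.4 -0.  -0.5  0.3
  0. ]
bracket [ 0.60951323 -0.12459631 -0.02806397]
-60 [ 0.5245 -0.1222  0.    ]
-40 [ 0.5445 -0.1228  0.    ]
0 [ 0.5845 -0.1239  0.    ]
yaw -0.125 d [-0.1238  0.1068 -0.0465] turn 1.474 j [-0.68 -0.03  0.55  2.07  0.02  1.1  -0.27] F [0.3 0.6 0.2] tilt [ 0.  0. -1.]
```

To row units: -0.02 m is -20, 0.02 m is 20, 1.474 rad is 7.37.

```bash
echo '{"segments": [[0, 0, -20, 0, 0.04], [-10, 10, -40, 0.7, 0.04], [-20, 20, -41, 1.4, 0.04], [-35, 30, -41, 2.1, 0.04], [-50, 45, -41, 2.85, 0.04], [-65, 60, -41, 3.6, 0.04], [-80, 75, -41, 4.35, 0.04], [-95, 90, -41, 5.1, 0.04], [-110, 105, -41, 5.85, 0.04], [-122, 117, -41, 6.6, 0.04], [-122, 117, -41, 7.25, 0.04], [-122, 117, -41, 7.37, 0.04]]}' > mv.in && python3 jog.py mv.in 25; echo '{"segments": [[0, 0, 0, 0, 0.04], [0, 0, 0, 0, 0.04]]}' > mv.in && python3 jog.py mv.in|head -1; python3 d.py .54 -.1225 .1736 -1.599; python3 -c "
from bench import r;import cv2,numpy as np
a=r.camera('side')['img'][70:220,190:340,::-1];b=r.camera('top')['img'][100:250,300:450,::-1]
cv2.imwrite('pics/f1.png',cv2.resize(np.hstack([a,b]),(800,400),interpolation=cv2.INTER_CUBIC))"
```

```text
time: 11.9
ee_pos: [0.5399, -0.123, 0.1938]
eef_rot: [1.0, -0.016, -0.001, 0.0]
ft_force: [-0.1, -0.1, -3.7]
width: 0.0506
grip_force: 25.0
time: 12.1
yaw -1.595 d [-0.0001  0.0004  0.0208] turn 0.004 j [-0.52  0.25  0.77  1.75 -0.19  1.21 -1.29] F [ 0.6 -0.2 -3.2] tilt [-0.  0. -1.]
```

View pics/f1.png

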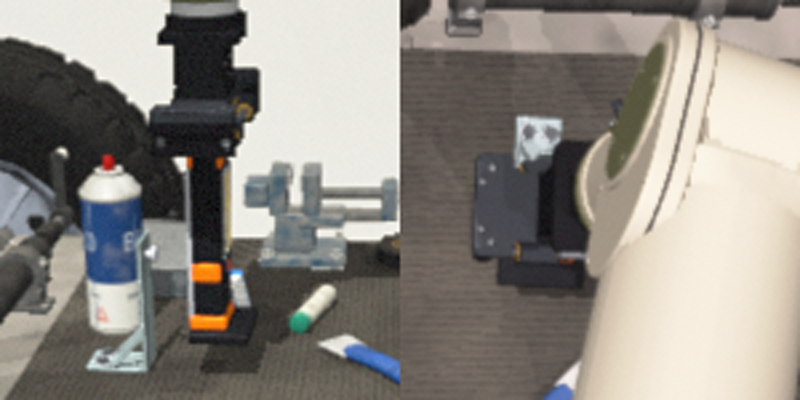

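The side view shows the lamp upright in front of the bracket, its back toward the stud and its foot about 40 mm up. I'll lower it to insertion height and move in, watching the force.

```bash
echo '{"segments": [[0, 0, 10, 0.02, 0.04], [0, 0, 20.5, 0.02, 0.04], [12, 0, 20.5, 0.02, 0.04], [24, 0, 20.5, 0.02, 0.04], [30, 0, 20.5, 0.02, 0.04], [32, 0, 20.5, 0.02, 0.04]]}' > mv.in && python3 jog.py mv.in; echo '{"segments": [[3, 0, 0, 0, 0.04], [6, 0, 0, 0, 0.04], [8, 0, 0, 0, 0.04], [8, 0, 0, 0, 0.04]]}' > mv.in && python3 jog.py mv.in; python3 d.py .587 -.124 .1736 -1.599
```

```text
time: 12.8
ee_pos: [0.5723, -0.1235, 0.1732]
eef_rot: [1.0, -0.016, -0.001, 0.0]
ft_force: [0.6, 0.3, -2.8]
width: 0.0506
grip_force: 25.0
time: 13.2
ee_pos: [0.5805, -0.1237, 0.174]
eef_rot: [1.0, -0.016, 0.0, -0.0]
ft_force: [0.3, 0.5, -4.0]
width: 0.0505
grip_force: 25.0
yaw -1.603 d [0.0066 0.0001 0.0004] turn -0.004 j [-0.47  0.38  0.75  1.67 -0.27  1.2  -1.25] F [ 0.3  0.5 -4. ] tilt [ 0.  0. -1.]
```

```bash
echo '{"segments": [[2, 0, 0, 0, 0.04], [4, 0, 0, 0, 0.04], [4, 0, 0, 0, 0.04]]}' > mv.in && python3 jog.py mv.in|sed -n 2,4p; echo '{"segments": [[2, 0, 0, 0, 0.04], [3, 0, 0, 0, 0.04], [3, 0, 0, 0, 0.04]]}' > mv.in && python3 jog.py mv.in|sed -n 2,4p
```

```text
ee_pos: [0.5846, -0.1238, 0.1741]
eef_rot: [1.0, -0.016, 0.0, -0.0]
ft_force: [-0.5, -0.2, -3.6]
ee_pos: [0.5873, -0.124, 0.174]
eef_rot: [1.0, -0.016, -0.0, -0.0]
ft_force: [0.2, 0.7, -2.6]
```

To row units: 0.002 m is 2, 0.001 m is 1.

```bash
echo '{"segments": [[1, 0, 0, 0, 0.04], [2, 0, 0, 0, 0.04], [2, 0, 0, 0, 0.04]]}' > mv.in && python3 jog.py mv.in|sed -n 2,4p; echo '{"segments": [[1, 0, 0, 0, 0.04], [2, 0, 0, 0, 0.04], [2, 0, 0, 0, 0.04]]}' > mv.in && python3 jog.py mv.in|sed -n 2,4p
```

```text
ee_pos: [0.5889, -0.1241, 0.1739]
eef_rot: [1.0, -0.016, -0.001, -0.0]
ft_force: [-3.7, 0.2, -1.2]
ee_pos: [0.5913, -0.1242, 0.174]
eef_rot: [1.0, -0.016, -0.0, 0.0]
ft_force: [-3.7, -0.1, -1.0]
```

Contact came at x≈0.588, where the bracket face should be (the head would have blocked at 0.576), so the head is in the hole. I'll ease back and lower.

To row units: 0.012 m is 12, 0.008 m is 8.

```bash
echo '{"segments": [[-3, 0, 0, 0, 0.04], [-3, 0, 4, 0, 0.04], [-3, 0, 8, 0, 0.04], [-3, 0, 12, 0, 0.04]]}' > mv.in && python3 jog.py mv.in|sed -n 2,6p; echo '{"segments": [[0, 0, 3, 0, 0.04], [0, 0, 6, 0, 0.04], [0, 0, 8, 0, 0.04], [0, 0, 8, 0, 0.04]]}' > mv.in && python3 jog.py mv.in|sed -n 2,6p
```

```text
ee_pos: [0.5885, -0.1238, 0.1616]
eef_rot: [1.0, -0.016, 0.0, -0.0]
ft_force: [0.5, 0.5, -2.7]
width: 0.0505
grip_force: 25.0
ee_pos: [0.5885, -0.124, 0.154]
eef_rot: [1.0, -0.016, 0.0, -0.0]
ft_force: [-0.1, 0.6, -3.5]
width: 0.0508
grip_force: 25.0
```

To row units: 0.003 m is 3, 0.002 m is 2.

```bash
echo '{"segments": [[0, 0, 1, 0, 0.04], [0, 0, 2, 0, 0.04], [0, 0, 3, 0, 0.04], [0, 0, 3, 0, 0.04]]}' > mv.in && python3 jog.py mv.in|sed -n 2,4p; echo '{"segments": [[-2, 0, 0, 0, 0.04], [-4, 0, 0, 0, 0.04], [-4, 0, 0, 0, 0.04]]}' > mv.in && python3 jog.py mv.in|sed -n 2,4p;  echo '{"segments": [[2, 0, 0, 0, 0.04], [4, 0, 0, 0, 0.04], [4, 0, 0, 0, 0.04]]}' > mv.in && python3 jog.py mv.in|sed -n 2,4p
```

```text
ee_pos: [0.5897, -0.1243, 0.1537]
eef_rot: [1.0, -0.016, 0.002, -0.0]
ft_force: [-5.2, 2.5, 16.9]
ee_pos: [0.5868, -0.1241, 0.1535]
eef_rot: [1.0, -0.016, 0.003, 0.0]
ft_force: [3.3, -0.8, 9.4]
ee_pos: [0.5896, -0.1243, 0.1537]
eef_rot: [1.0, -0.016, 0.002, -0.0]
ft_force: [-5.1, 2.0, 18.0]
```

The foot is on the shelf, and pulling back meets the stud head. Releasing and rising.

Units first: shifts go in mm and turns go in units of 0.2 rad. So -0.002 m is -2, -0.001 m is -1.

```bash
echo '{"segments": [[-1, 0, -1, 0, 0.04], [-1, 0, -2, 0, 0.04], [-1, 0, -2, 0, 0.07], [-1, 0, -2, 0, 0.07], [-1, 0, -2, 0, 0.07], [-1, 0, -2, 0, 0.07], [-1, 0, -2, 0, 0.07]]}' > mv.in && python3 jog.py mv.in; echo '{"segments": [[0, 0, -10, 0, 0.07], [0, 0, -30, 0, 0.07], [0, 0, -60, 0, 0.07], [-30, 0, -100, 0, 0.07], [-70, 0, -120, 0, 0.07], [-120, 0, -120, 0, 0.07], [-160, 0, -120, 0, 0.07], [-160, 0, -120, 0, 0.07]]}' > mv.in && python3 jog.py mv.in
python3 - <<'E'
from h import *
from bench import r
c=r.camera('side');h=cv2.cvtColor(c['img'],cv2.COLOR_RGB2HSV)
m=cv2.inRange(h,(5,180,120),(20,255,255));m[:,:180]=0;m[:,330:]=0
n,_,st,ce=cv2.connectedComponentsWithStats(m)
print([(a.tolist(),np.round(b,1).tolist()) for a,b in zip(st[1:],ce[1:]) if a[4]>8])
b=np.load('q.npz')['B']
# seated upright lamp model: cap top, collar, ring corners (left face y=+25)
print(np.round(proj(c,brk(b,np.array([[-5,25,190],[30,25,190],[-5,25,172],[30,25,172],[-5,27,80],[30,27,80],[30,27,60],[-5,27,60],[-5,25,12],[30,25,12]])-[31,0,0])),1).tolist())
E
```

```text
time: 16.9
ee_pos: [0.5873, -0.124, 0.1529]
eef_rot: [1.0, -0.016, -0.0, -0.0]
ft_force: [-0.8, -0.3, -1.1]
width: 0.0696
grip_force: 0.0
time: 17.7
ee_pos: [0.4237, -0.1198, 0.2745]
eef_rot: [1.0, -0.017, 0.002, -0.003]
ft_force: [0.8, 0.1, -0.4]
width: 0.0701
grip_force: 0.0
[([242, 137, 16, 12, 155], [249.7, 142.4]), ([247, 183, 10, 7, 68], [251.5, 186.0]), ([247, 196, 16, 12, 89], [254.4, 203.1])]
[[254.2, 142.1], [240.6, 141.9], [254.6, 149.0], [241.0, 148.7], [256.1, 183.1], [242.9, 182.7], [243.4, 189.7], [256.4, 190.1], [257.3, 206.4], [244.5, 206.0]]
```

Picture budget is spent, so I'll check the tilt numerically: the front edge of the lamp's side (black or orange against the background), row by row, compared with the upright model.

Run:
```python
from h import *
from bench import r
c=r.camera('side');h=cv2.cvtColor(c['img'],cv2.COLOR_RGB2HSV)
for v in range(134,220,3):
    s=''
    for u in range(228,280):
        H,S,V=map(int,h[v,u]); s+='o' if S>170 and 4<H<22 and V>90 else 'B' if S>120 and 95<H<130 else '#' if V<45 else ':' if V<95 else '-' if V<160 else ' '
    print(v,s)
b=np.load('q.npz')['B']
for z in(185,160,140,100,50,20): print(z,np.round(proj(c,brk(b,np.array([[30,25,z],[-5,25,z],[-5,-25,z]])-[31,0,0])),1).tolist())
print('foot',np.round(proj(c,brk(b,np.array([[30,40,0],[-30,40,0],[-30,40,12],[-30,-40,12]])-[31,0,0])),1).tolist())
```

```text
134         -::##############:##:-                      
137             -:###:oooooooooooo:                     
140                ooooooooooooooo--                    
143             - oooooooooooooooo:#:-                  
146 ---------BBBB:oooooooooooooo::::#:-                 
149 BBBBB----BBBB- -::::::::::#:----##-                 
152 BBBBBBBBBBBBB-  :##########:----::-                 
155 BBBBBBBBBBBBB-  :##########:-----------------       
158 BBBBBBBB------- -##########::- --    - ----::-      
161 BB-BBBBB-----   -:##########:-  ---- ---:::::::::::-
164 B--------------  :##########:-- -- ----:::::::::::::
167 BB----BBB-BB--   :##########:--   -:::::::::::::::::
170 BBBBBBB---BBB--- -##########:-- -:::::::::::--::---:
173 BBBBBB----BBB--- -:##########:- --:::::::::--:-     
176    - --        - -:#########:-  -:::::::::-::::-    
179              ---  :##########:-:#::::-:::-:::--:-   
182                -- -o::oo-:-::##-------::-::::-::-   
185                --  oooooooooo:#::::-::---:-:::-::-  
188               ---  oooooooooo:####:::::::::::::-::--
191              
[... 238 characters left out ...]
oooooooooo:##:#:#####::::::::
206 -     ------ -  ---ooooooooooooo:#:#:::###::---:::-:
209 -----------------::#:::#:::::::::::::::##::::-::::--
212 ::::::::::::::::::::###################:::----------
215 :::::::::----:---------::--::-::::---:--------------
218 ::::::::::-::----::-:::----:--:---------------------
185 [[240.7, 143.8], [254.3, 144.1], [258.0, 138.4]]
160 [[241.3, 153.2], [254.8, 153.5], [258.4, 147.6]]
140 [[241.8, 160.7], [255.1, 161.0], [258.7, 154.8]]
100 [[242.7, 175.2], [255.8, 175.6], [259.3, 169.0]]
50 [[243.7, 192.9], [256.7, 193.4], [260.1, 186.3]]
20 [[244.3, 203.2], [257.2, 203.7], [260.5, 196.3]]
foot [[243.6, 212.4], [265.8, 213.3], [265.6, 209.1], [270.4, 197.2]]
```

The lamp's front edges and foot match the seated upright model within about 0.5 px. The gripper is clear, so I'm handing in.

```bash
python3 -c "
from bench import r;print(r.close_job())"
```

```text
the job is handed in; nothing more can be done
None
```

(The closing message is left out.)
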